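# Bring an airbrush compressor up to working pressure

## Task

The red airbrush compressor was backed off after the last cake. Gently slide its clear splash guard fully open, then roll the orange air wheel with a light fingertip, pushing its exposed rim away from the front of the machine, until the gauge needle rests inside the green band; the wheel is in a small sprung fork, so never lean on it with more than about 13 N, and never run the needle up into the red. Then gently slide the guard fully shut again and leave everything else where it is.

Things in the scene. Friction and masses are not known exactly. Their poses are not given: they have to be found in the camera images.
- compressor: Red airbrush compressor with tapered shell, 224 x 284 mm at the base, 150 mm to its flat deck, fixed on the table. Origin: centre of its underside. Own axes: x from its front (the side with the brass outlet) to its rear, y to its left, z up. Keep pushes on it and its parts under about 30 N, or it skids.
- deck (a point): Middle of the compressor's deck (190 x 250 mm), 150 mm above its origin. On the deck, in its x, y (mm): wheel slot at (-40, -60), 44 x 16 mm, long along x; guard rails 6 mm wide, 4 mm high, along y at x = -76 and -4; gauge (76 mm across, 18 mm high) at (50, 80); rocker switch (9 mm high, leave it) at (-50, 85); airbrush rest (two forks 30 mm high) at x = 58, y = -100 and -35.
- wheel_fork: Small steel fork under the deck that carries the air wheel. Its origin is the wheel's axle, on the compressor's (-40, -60) mm, 18 mm below the deck at rest; axes as the compressor's. It is sprung: pressed down it yields about 16 N per mm, after about 2 N of preload, and is solid after 2 mm. Forces on it include those on the wheel.
- wheel_rim (a point): Top of the air wheel's rim, 7 mm above the deck at rest (it sinks with the fork). The orange, black-ribbed wheel is 50 mm across, 12 mm wide, its axle along the compressor's y; 7 mm of it, 35 mm long in x, stands out of the slot. A fingertip pressed on its top and stroked along x carries the rim along by friction if it presses enough (some 7 to 10 N), else it slips.
- air_wheel (a joint): Angle of the air wheel, rad, 0 to 4.6. It grows (more air) as the top of the rim is rolled towards the compressor's +x (rear), 25 mm of rim travel per rad. It stays where it is left; turning it takes about 5.2 N along the rim.
- needle (a joint): Gauge needle, rad, clockwise from above from the zero of the scale. Geared 1:1 to the air wheel, so it reads the same as its angle. Green band 2.04 to 2.36 (middle 2.20), red from 3.10 up. It starts between 0.3 and 1.25, below the green.
- gauge_center (a point): Pivot of the black gauge needle, under the clear lens of the gauge that lies face up on the deck, at (50, 80, 164.6) mm on the compressor. The needle is 26 mm long from here to its point; at 0 it points to the compressor's front left (-x, +y).
- green_mark (a point): Middle of the green band on the gauge's face, 28 mm from the pivot. The needle stands right when it points at it within 0.16 rad.
- splash_guard (a joint): How far the guard has slid along the compressor's +y (its left): 0 shut over the wheel, 0.070 m fully open against its stop. Slides with about 1.5 N of friction and stays where it is left.
- guard_ridge (a point): Middle of the top of the ridge on the splash guard. The guard is a clear plate with yellow sides, 78 (x) x 52 (y) mm, top face 16 mm above the deck; the yellow ridge across its middle is 50 mm long in x, 6 mm thick in y and 10 mm high, so its top is 26 mm above the deck. Shut, the ridge stands right above the wheel.
- airbrush: Loose steel airbrush, about 145 mm long, lying along the compressor's y in the two forks of its rest, axis 20 mm above the deck, colour cup up to 41 mm above the deck. Origin on its axis, near the middle. Leave it.
- blue_bottle: Loose blue colour bottle, 36 mm across, 95 mm tall, origin at its underside. Leave it.
- red_bottle: Loose red colour bottle with white cap, 36 mm across, 95 mm tall, origin at its underside. Leave it.
- amber_pot: Loose amber pot with clear lid, 103 mm across, 50 mm tall, origin at its underside. Leave it.
- purple_pot: Loose purple pot with clear lid, 103 mm across, 50 mm tall, origin at its underside. Leave it.
- spare_cup: Loose spare brass colour cup, 24 mm across, 24 mm tall, standing on the deck near its left edge, origin at its underside. Leave it.
- red_pot: Loose dark red pot with clear lid, 103 mm across, 50 mm tall, origin at its underside. Leave it.
There are look-alikes about, which are no part of the job. Of the things shaped like the airbrush, the steel one is meant.

How it is judged:
On the way, in this order (a step that is already met when the one before it is completed fails the run):
1. the splash guard is slid open (value of joint splash_guard above 0.06 m), for 0.2 s.
2. with the guard open, the wheel is rolled until the needle is in the green band (value of joint needle between 2.04 and 2.36 rad and value of joint splash_guard above 0.055 m), for 0.3 s.
At the end, for the whole second after the job is handed in: The needle rests in the green band (2.04 to 2.36 rad), still, and the splash guard is shut to within 4 mm; the airbrush lies still in its rest and the other things are where they were (15 mm) (value of joint needle between 2.04 and 2.36 rad and value of joint splash_guard below 0.004 m and not (velocity of joint needle above 0.05 rad/s or velocity of joint needle below -0.05 rad/s) and linear speed of airbrush below 0.02 m/s); the robot touches nothing.
It fails at once if the air wheel is pressed with more than 13.5 N (contact force between any of the fingers, the arm and wheel_fork above 13.5 N).
It fails at once if the needle is run into the red (value of joint needle above 3.1 rad).
It fails at once if the compressor is shoved with more than 45 N (contact force between any of the fingers, the arm and compressor above 45 N).
It fails at once if a bystander is moved by more than 15 mm or tipped (distance of any of airbrush, blue_bottle, red_bottle, amber_pot, purple_pot, red_pot, spare_cup from where it was at the start of the episode above 0.015 m or angle between any of blue_bottle, red_bottle, amber_pot, purple_pot, red_pot, spare_cup's own z axis and vertical above 0.3 rad).
It also fails if it takes over 58 s, if anything falls off the work surface, if the arm or the gripper's body presses on something with over 40 N, if the wrist force passes 120 N, or if a joint passes its speed limit or range.

## Robot

A 7-joint arm with a two-finger parallel gripper is mounted at the origin on the work surface. World frame = base frame: x ahead of the robot, y to its left, z up, the work surface at z = 0. Lengths are in m, angles in rad, forces in N, time in s.
With the tool pointing down it reaches from about 0.35 to 0.9 m from the base axis. Payload 8.1 kg.
Tool frame: the origin (TCP) lies midway between the tips of the shut fingers; the grasp point (between the pads) lies 19 mm behind it; z points along the fingers, y is the line along which they close (so a half turn about z gives the same grasp; the last joint's range is limited). The gripper opens to 92 mm and grips with 3 to 60 N. Pads are 19 mm wide; open, the fingers measure 130 mm over their backs; the gripper's body (75 mm by 190 mm) begins 47 mm behind the grasp point.
Start: joints at [-1.347, 0.434, 0.025, 1.573, -0.012, 1.134, -0.075], TCP at [0.201, 0.592, 0.227] pointing down, gripper open.
Joint ranges: [-2.62, 2.62], [-0.44, 2.09], [-1.27, 1.32], [0.08, 2.57], [-1.32, 4.46], [0.12, 2], [-2.74, 2.74]. Speed limits (rad/s): [2.22, 2.22, 3.01, 3.01, 3.14, 3.14, 3.14].

## Interface

Orientations are given as a rotation vector (axis times angle).
In Python, from cell import arm gives the robot as it stands.
- The arm moves only by the tool carry_out, never from a script. Its arguments are lists of equal length, an entry for each row: "claw": the finger opening in cm, from 0 to 9.18; "delta_pos": the shift along the tool's x, y, z in cm, a list of three; "angular": the turn, a rotation vector about the tool's x, y, z in rad, a list of three. In form: {"claw": [claw, ...], "delta_pos": [[dx, dy, dz], ...], "angular": [[ax, ay, az], ...]}. A call has 1 to 20 rows; each row shifts and turns the commanded pose from where the row before left it, along the tool's axes as they then stand; what a row does not reach is not made up. A row lasts 1/10 s, in which the tool goes at most 50 mm and 8.59 degrees, less where a joint would pass 70% of its speed; a pose out of reach is approached as far as the arm can. A call with a gripper value outside its range is refused whole. The fingers move at their own pace and stop on an object; "force" is the grip in N (left out, the last holds). Time passes only in rows, so rows that do not move let the fingers close. It gives the time, the measured TCP pose, the force, the opening and the grip force at its end, in the units of the state.
- arm.observe(): the state, without advancing time (a new reading comes with each control period).
- arm.get_image(name): name is "scene" or "top" or "wrist"; returns a dict with "frame" (420x560x3 uint8, red, green, blue), "mtx" (3x3 intrinsics, pixels), "T" (4x4, takes a point from camera to world coordinates). Camera axes: x right, y down, z forward; pixel columns grow to the right and rows downward; lengths in m; the calibration is good to about 2 mm. A picture is of the moment at which its call begins. There is no depth.
- arm.sign_off(): hands the job in; it is judged then, once.
Trained networks look in a picture, given as the dict that the camera call returned (one of the last four; its "shot" number tells which), for a name from the list of things; names that differ only in an ending like _2 or _b are one class to them, and where a whole thing is asked for, a point or a joint stands for the part that bears it (a point fixed in the world has none). Each returns a list of dicts, best first, with "conf" (0 to 1); they miss things now and then, are a little off and sometimes report something else, mostly with a low value. They report only what shows in the picture. A call takes as long as a camera call. They do not tell look-alikes from the thing itself.
- arm.look_for(label, picture): "centre" ([column, row] as shares, 0 to 1, of the picture: columns of its width, rows of its height, amid what is visible of it).
- arm.trace(label, picture): "region" (420x560 bool, what is visible of it) and "centre" ([column, row] as shares, 0 to 1, of the picture: columns of its width, rows of its height, amid what is visible of it).
- arm.place_of(label, picture): "centre" ([column, row] as shares, 0 to 1, of the picture: columns of its width, rows of its height: a listed point, or the origin of a listed thing).
The state is a dict: "clock": time; "joints": joint angles; "dq": joint speeds; "joint_efforts": joint torques, N m; "position": TCP position; "ee_rot": TCP orientation; "force": force on the tool from outside, world axes, zero at the start; "ft_torque": the same for the moment, N m; "width": opening from 0.0 (shut) to 1.0 (fully open); "gripper_force": force on a finger pad.
Only numpy, scipy, OpenCV 4.12 (cv2) and the standard library are available. Lean on these libraries where they do the work, as an engineer would, in place of code of your own. Each camera call takes 0.05 s, during which the arm holds its last target. There are 200 camera calls.

## Working session

There is one attempt and no reset: what is moved stays moved. The work goes in short steps, Python scripts to look and compute and a tool call to move; the robot and the scene stay as the last step left them, time stands still between calls to the robot, and variables do not carry over. Pictures are saved under pics/ and viewed, at most 10 in all, crops included, and the job is handed in when it is done.

Besides the shell and the picture viewer there is one more tool, called after "Call:" as name(argument=value, ...), one argument or row to a line, values as JSON. carry_out: Moves the arm, as the interface text tells. Its arguments: {"type":"object","properties":{"claw":{"type":"array","items":{"type":"number"}},"delta_pos":{"type":"array","items":{"type":"array","items":{"type":"number"}}},"angular":{"type":"array","items":{"type":"array","items":{"type":"number"}}},"force":{"type":"number"}},"required":["claw","delta_pos","angular"]}

```bash
mkdir -p pics
cat > h.py <<'E'
import numpy as np, cv2
from scipy.spatial.transform import Rotation as R
from cell import arm
def ray(p,c):
    w,h=560,420
    u,v=c[0]*w,c[1]*h
    d=np.linalg.inv(p["mtx"])@[u,v,1]; T=p["T"]
    return T[:3,3],T[:3,:3]@d
def atz(p,c,z):
    o,d=ray(p,c); return o+d*(z-o[2])/d[2]
def proj(p,X):
    T=np.linalg.inv(p["T"]); q=p["mtx"]@(T[:3,:3]@X+T[:3,3]); return q[:2]/q[2]
def save(p,n,crop=None,s=1):
    f=p["frame"][:,:,::-1]
    if crop: f=f[crop[1]:crop[3],crop[0]:crop[2]]
    cv2.imwrite(n,cv2.resize(f,None,fx=s,fy=s,interpolation=cv2.INTER_CUBIC))
E
python3 - <<'E'
from h import *
s=arm.observe(); print({k:np.round(v,3).tolist() for k,v in s.items()})
t=arm.get_image("top"); c=arm.get_image("scene")
a=np.hstack([t["frame"],c["frame"]])[:,:,::-1]
cv2.imwrite("pics/a.png",cv2.resize(t["frame"][:,:,::-1],(800,600))); cv2.imwrite("pics/b.png",cv2.resize(c["frame"][:,:,::-1],(800,600)))
for p,n in((t,"top"),(c,"scene")):
    print(n,p["T"][:3,3].round(3))
    for l in("compressor","deck","wheel_rim","gauge_center","green_mark","guard_ridge","airbrush","spare_cup"):
        for r in arm.place_of(l,p)[:3]: print(l,round(r["conf"],2),(np.array(r["centre"])*[560,420]).round(1),atz(p,r["centre"],{"compressor":0,"deck":.15,"wheel_rim":.157,"gauge_center":.1646,"green_mark":.16,"guard_ridge":.176,"airbrush":.17,"spare_cup":.15}[l]).round(4))
E
```

```text
{'clock': 0.0, 'joints': [-1.347, 0.435, 0.025, 1.574, -0.012, 1.134, -0.075], 'dq': [0.0, 0.003, -0.0, 0.001, 0.0, -0.001, -0.001], 'joint_efforts': [0.0, -66.787, 0.985, -31.446, -0.061, 0.043, 0.0], 'position': [0.201, 0.591, 0.226], 'ee_rot': [-0.511, -3.1, 0.002], 'force': [0.293, 0.111, 0.413], 'ft_torque': [-0.06, -0.008, -0.022], 'gripper_force': 0.0, 'width': 1.0}
top [ 0.249 -0.097  1.251]
compressor 0.75 [257.6 190.2] [ 0.5448 -0.0166  0.    ]
deck 0.57 [253.7 176.6] [ 0.5479 -0.016   0.15  ]
wheel_rim 0.46 [229.9 155.3] [0.6083 0.0483 0.157 ]
wheel_rim 0.22 [273.  192.9] [ 0.4992 -0.0681  0.157 ]
gauge_center 0.83 [228.9 153.2] [0.6119 0.0499 0.1646]
green_mark 0.92 [227.6 144.9] [0.6375 0.0543 0.16  ]
guard_ridge 0.72 [270.6 192.1] [ 0.4972 -0.0623  0.176 ]
guard_ridge 0.61 [138.6 247.1] [0.3599 0.2831 0.176 ]
airbrush 0.77 [283.9 157.6] [ 0.5935 -0.1     0.17  ]
airbrush 0.63 [344.1 275.4] [ 0.2754 -0.2459  0.17  ]
airbrush 0.63 [177.3 275.4] [0.2853 0.182  0.17  ]
spare_cup 0.48 [219.3 174. ] [0.5578 0.0783 0.15  ]
scene [1.498 0.134 1.413]
compressor 0.88 [295.9 258.2] [ 0.5522 -0.01    0.    ]
deck 0.8 [295.1 229.5] [ 0.5535 -0.0158  0.15  ]
gauge_center 0.88 [311.5 247.6] [0.6178 0.0432 0.1646]
green_mark 0.89 [311.8 258.6] [0.6514 0.0499 0.16  ]
guard_ridge 0.67 [296.5 259.9] [0.6751 0.0106 0.176 ]
guard_ridge 0.65 [282.3 207.7] [ 0.5011 -0.0651  0.176 ]
airbrush 0.75 [265.1 230.4] [ 0.5895 -0.0975  0.17  ]
airbrush 0.75 [382.9 209.2] [0.4407 0.2275 0.17  ]
airbrush 0.45 [239.5 182.8] [ 0.4257 -0.2159  0.17  ]
spare_cup 0.44 [328.7 238.4] [0.5653 0.0853 0.15  ]
```

View pics/a.png

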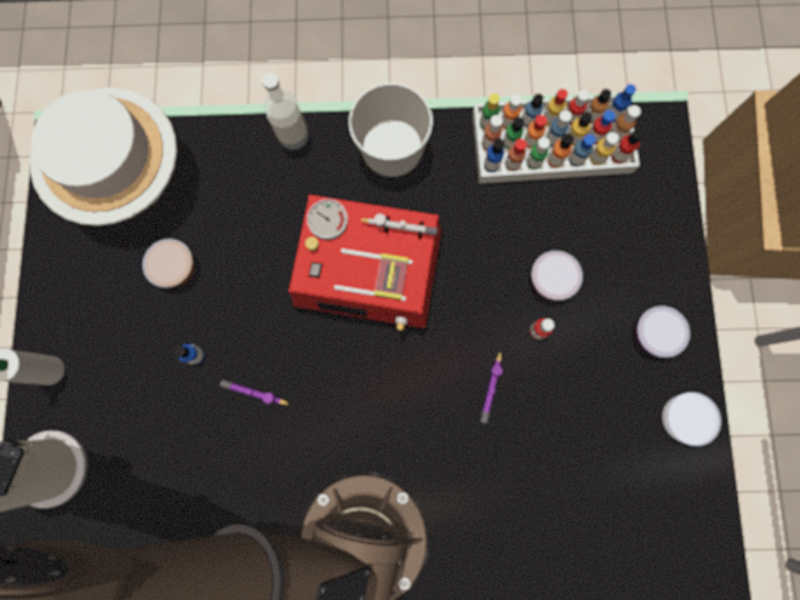

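View pics/b.png

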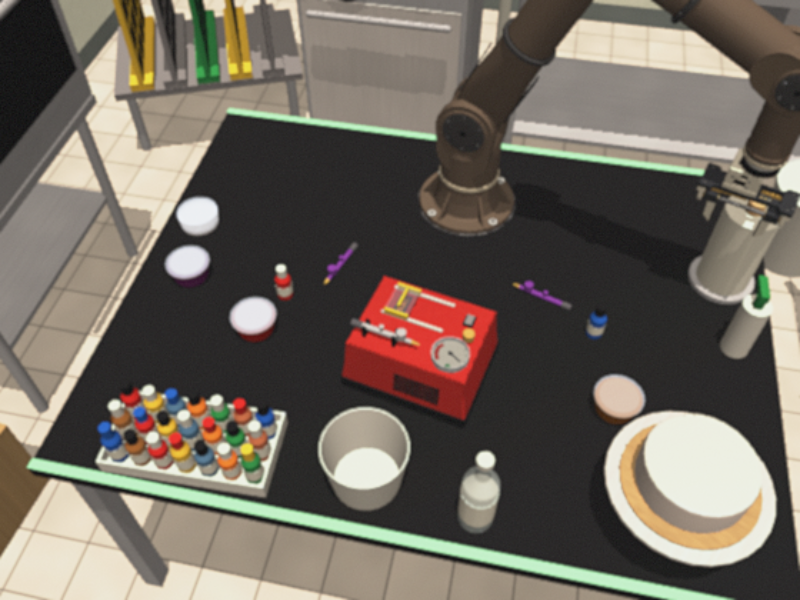

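The only look-alikes here are the two purple airbrushes, at about (255,393) and (491,388) in the enlarged top view. The steel one lies in the rest at (400,225). The compressor, with its yellow-ridged guard at (391,277) and gauge at (327,218), is unique. The low-confidence "guard ridge" at small-image pixel (139,247) is the blue bottle, so I reject it. I'll move the wrist camera over the compressor, turning the tool so its y lies along the compressor's x.

Call:
carry_out(
  claw=[9, 7, 5, 3, 1, 0, 0, 0, 0, 0, 0],
  delta_pos=[
    [0, 0, -1.5],
    [0, 0, -1.5],
    [0, 0, -1.5],
    [0, 0, -1.5],
    [0, 0, -1.5],
    [0, 0, -1.5],
    [0, 0, -1.5],
    [0, 0, -1.5],
    [0, 0, -1.5],
    [0, 0, -1.5],
    [0, 0, 0],
  ],
  angular=[
    [0, 0, 0.141],
    [0, 0, 0.141],
    [0, 0, 0.141],
    [0, 0, 0.141],
    [0, 0, 0.141],
    [0, 0, 0.141],
    [0, 0, 0.141],
    [0, 0, 0.141],
    [0, 0, 0.141],
    [0, 0, 0.141],
    [0, 0, 0],
  ],
  force=10,
)

```text
clock: 2.0
position: [0.2009, 0.5927, 0.3787]
ee_rot: [-2.399, -2.026, -0.005]
force: [0.6, 1.0, -0.3]
width: 0.159
gripper_force: 0.0
```

Call:
carry_out(
  claw=[0, 0, 0, 0, 0, 0, 0, 0, 0, 0, 0, 0, 0, 0, 0, 0, 0, 0, 0, 0],
  delta_pos=[
    [-3.1, 2.2, 0],
    [-3.1, 2.2, 0],
    [-3.1, 2.2, 0],
    [-3.1, 2.2, 0],
    [-3.1, 2.2, 0],
    [-3.1, 2.2, 0],
    [-3.1, 2.2, 0],
    [-3.1, 2.2, 0],
    [-3.1, 2.2, 0],
    [-3.1, 2.2, 0],
    [-3.1, 2.2, 0],
    [-3.1, 2.2, 0],
    [-3.1, 2.2, 0],
    [-3.1, 2.2, 0],
    [-3.1, 2.2, 0],
    [-3.1, 2.2, 0],
    [-3.1, 2.2, 0],
    [-3.1, 2.2, 0],
    [0, 0, 0],
    [0, 0, 0],
  ],
  angular=[
    [0, 0, 0],
    [0, 0, 0],
    [0, 0, 0],
    [0, 0, 0],
    [0, 0, 0],
    [0, 0, 0],
    [0, 0, 0],
    [0, 0, 0],
    [0, 0, 0],
    [0, 0, 0],
    [0, 0, 0],
    [0, 0, 0],
    [0, 0, 0],
    [0, 0, 0],
    [0, 0, 0],
    [0, 0, 0],
    [0, 0, 0],
    [0, 0, 0],
    [0, 0, 0],
    [0, 0, 0],
  ],
)

```text
clock: 4.0
position: [0.4987, -0.0247, 0.3759]
ee_rot: [-2.397, -2.031, 0.002]
force: [-0.1, 0.9, -0.5]
width: 0.006
gripper_force: 0.0
```

Run:
```python
from h import *
s=arm.observe(); print({k:np.round(s[k],4).tolist() for k in("clock","joints","position","ee_rot","force","width")})
p=arm.get_image("wrist"); save(p,"pics/c.png",s=1.4)
print(p["T"].round(3))
Z={"compressor":0,"deck":.15,"wheel_rim":.157,"gauge_center":.1646,"green_mark":.16,"guard_ridge":.176,"airbrush":.17,"spare_cup":.15}
for l in Z:
    for r in arm.place_of(l,p)[:2]: print(l,round(r["conf"],2),(np.array(r["centre"])*[560,420]).round(1),atz(p,r["centre"],Z[l]).round(4))
```

```text
{'clock': 4.0, 'joints': [-0.8079, 0.1454, 0.8892, 1.6666, -0.114, 1.3852, -0.0677], 'position': [0.4987, -0.0247, 0.3759], 'ee_rot': [-2.3968, -2.0306, 0.0019], 'force': [-0.0785, 0.9141, -0.4574], 'width': 0.0056}
[[ 0.986 -0.158 -0.047  0.512]
 [-0.165 -0.946 -0.279  0.051]
 [-0.001  0.282 -0.959  0.534]
 [ 0.     0.     0.     1.   ]]
compressor 0.62 [313.5 149.9] [ 0.5514 -0.0183  0.    ]
deck 0.64 [323.2 165.5] [ 0.5487 -0.0178  0.15  ]
gauge_center 0.8 [379.5  93.3] [0.6141 0.0492 0.1646]
green_mark 0.82 [407.6  88.1] [0.6445 0.0495 0.16  ]
guard_ridge 0.71 [287.3 221.9] [ 0.4988 -0.0689  0.176 ]
airbrush 0.89 [371.9 230.2] [ 0.5917 -0.0965  0.17  ]
airbrush 0.71 [284.3 221.8] [ 0.4953 -0.0702  0.17  ]
spare_cup 0.64 [326.   72.1] [0.5645 0.0795 0.15  ]
```

View pics/c.png

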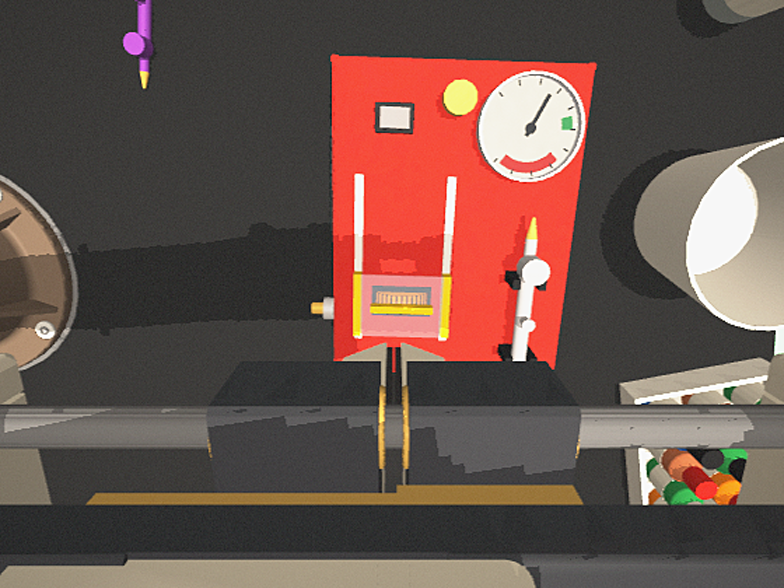

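The wrist view shows the deck's front-left corner at (333,56) and rear-left corner at (595,65). The gauge pivot is at (530,128) with the needle tip near (550,95), short of the green at (567,123). The shut guard's yellow ridge is at (401,310), and the fingers are at (393,350). I'll fit the compressor pose from these points.

```bash
cat >> h.py <<'E'
def fit(p,pts):
    from scipy.optimize import least_squares
    def W(q,X): 
        c,s=np.cos(q[2]),np.sin(q[2]); X=np.array(X,float)/1e3
        return np.stack([q[0]+c*X[:,0]-s*X[:,1],q[1]+s*X[:,0]+c*X[:,1],X[:,2]],1)
    L=[a for a,b in pts]; P=np.array([b for a,b in pts])
    f=lambda q:(np.array([proj(p,x) for x in W(q,L)])-P).ravel()
    r=least_squares(f,[.55,-.017,-.16],loss="soft_l1"); return r.x,f(r.x).reshape(-1,2)
def needle(p,yaw,o=None):
    """dark pixels round the pivot -> needle angle"""
    return None
E
python3 - <<'E'
from h import *
p=arm.get_image("wrist"); f=p["frame"].astype(int); r,g,b=f[...,0],f[...,1],f[...,2]
k=1/1.4
red=((r>170)&(g<110)&(b<110)).astype(np.uint8)
yel=((r>180)&(g>170)&(b<90))
ys,xs=np.nonzero(yel[205:235,255:320]); 
sel=yel[212:228,262:308]; yy,xx=np.nonzero(sel); print("ridge px",xx.mean()+262,yy.mean()+212,xx.min()+262,xx.max()+262,yy.min()+212,yy.max()+212)
pts=[([-95,125,150],[333*k,56*k]),([95,125,150],[595*k,65*k]),([50,80,164.6],[530*k,128*k]),([-40,-60,176],[xx.mean()+262.,yy.mean()+212.]),([-40,-60,157],[401*k,296*k])]
q,e=fit(p,pts); print(q.round(4),np.degrees(q[2])); print(e.round(1).tolist())
# needle
c=proj(p,np.array([q[0]+.050*np.cos(q[2])-.080*np.sin(q[2]),q[1]+.050*np.sin(q[2])+.080*np.cos(q[2]),.1646]))
print("pivot",c)
o=[]
for yyy in range(55,130):
    for xxx in range(340,420):
        if f[yyy,xxx].sum()<220:
            w=atz(p,[(xxx+.5)/560,(yyy+.5)/420],.1646)-[q[0],q[1],0]
            cc,ss=np.cos(q[2]),np.sin(q[2]); l=np.array([cc*w[0]+ss*w[1],-ss*w[0]+cc*w[1]])-[.05,.08]
            n=np.hypot(*l)
            if .008<n<.024: o.append(l)
o=np.array(o); print(len(o), "needle rad",3*np.pi/4-np.arctan2(*(o.mean(0)[::-1])))
s=arm.observe(); print("tcp px",proj(p,np.array(s["position"])),"yaw tool y",np.degrees(np.arctan2(*R.from_rotvec(s["ee_rot"]).as_matrix()[[1,0],1])))
save(p,"pics/d.png",(225,170,360,270),5)
for l in ("green_mark","gauge_center","guard_ridge"):
    for z in arm.place_of(l,p)[:1]: print(l,np.array(z["centre"])*[560,420])
E
```

```text
ridge px 285.9481132075472 222.50471698113208 264 307 218 225
[ 0.5494 -0.015  -0.1982] -11.357963286495062
[[1.3, 0.1], [-1.8, 0.4], [0.1, -0.8], [0.3, -1.8], [-0.4, 4.1]]
pivot [378.71127218  90.58427927]
25 needle rad 1.3234650162705912
tcp px [280.12996178 266.81545717] yaw tool y -9.45618784608457
green_mark [406.224  93.618]
gauge_center [378.392  96.39 ]
guard_ridge [284.088 224.994]
```

View pics/d.png

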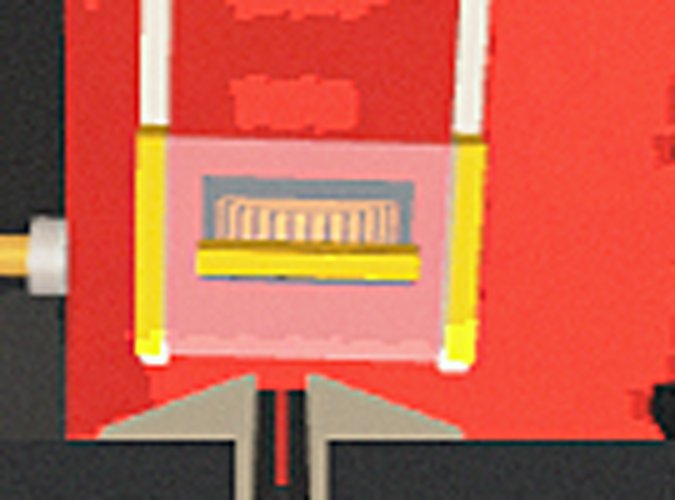

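The crop confirms the shut guard, with the ridge top from (197,260) to (418,266) and the wheel showing behind it. The fingertips are slim along their closing axis, so the 19 mm pad width should lie along the compressor's x. I'll refine the fit with the guard's corners.

Run:
```python
from h import *
p=arm.get_image("wrist"); k=1/1.4
C=lambda x,y:[225+x/5,170+y/5]
pts=[([-95,125,150],[333*k,56*k]),([95,125,150],[595*k,65*k]),([50,80,164.6],[530*k,128*k]),
([-65,-60,176],C(197,262)),([-15,-60,176],C(418,266)),([-79,-34,166],C(137,128)),([-1,-34,166],C(486,138)),([-79,-86,166],C(137,352)),([-1,-86,166],C(475,364))]
q,e=fit(p,pts); print(q.round(4),np.degrees(q[2])); print(e.round(1).tolist())
c,s=np.cos(q[2]),np.sin(q[2]); f=p["frame"].astype(int)
# compressor-frame, rectified gauge face at needle height; 0.25 mm per px
def rect(z,cx=50,cy=80,h=38,n=4):
    g=np.arange(-h,h,1/n); X,Y=np.meshgrid(cx+g,cy-g); X,Y=X/1e3,Y/1e3
    w=np.stack([q[0]+c*X-s*Y,q[1]+s*X+c*Y,np.full_like(X,z)],-1)
    T=np.linalg.inv(p["T"]); u=(w@T[:3,:3].T+T[:3,3])@p["mtx"].T; u=(u[...,:2]/u[...,2:]).astype(np.float32)
    return cv2.remap(p["frame"],u[...,0],u[...,1],cv2.INTER_LINEAR)
r=rect(.1646); cv2.imwrite("pics/e.png",cv2.resize(r[:,:,::-1],None,fx=2,fy=2))
h=cv2.cvtColor(r,cv2.COLOR_RGB2HSV); n=r.shape[0]/2
def ang(m,lo,hi):
    y,x=np.nonzero(m); x=(x-n)/4;y=-(y-n)/4; d=np.hypot(x,y); a=(x[(d>lo)&(d<hi)],y[(d>lo)&(d<hi)]); return len(a[0]),3*np.pi/4-np.arctan2(a[1].mean(),a[0].mean())
print("needle",ang(r.sum(2)<250,8,24),"green",ang((h[...,0]>45)&(h[...,0]<85)&(h[...,1]>100),15,36))
for l in ((-40,-60),(-40,10)): print(l,q[0]+c*l[0]/1e3-s*l[1]/1e3,q[1]+s*l[0]/1e3+c*l[1]/1e3)
print(arm.observe()["position"])
```

```text
[ 0.5496 -0.0167 -0.1927] -11.0383134245656
[[0.8, 2.0], [-2.3, 0.9], [-0.1, -0.0], [-0.0, -1.1], [0.8, -0.8], [0.1, 0.5], [0.1, 0.2], [-0.0, -0.8], [-0.4, -1.6]]
needle (335, np.float64(1.2372632102778587)) green (877, np.float64(2.2376970411094472))
(-40, -60) 0.49880468627898494 -0.06793857104901495
(-40, 10) 0.5122072616368714 0.0007663849132456997
[ 0.49896315 -0.02382032  0.37677195]
```

View pics/e.png

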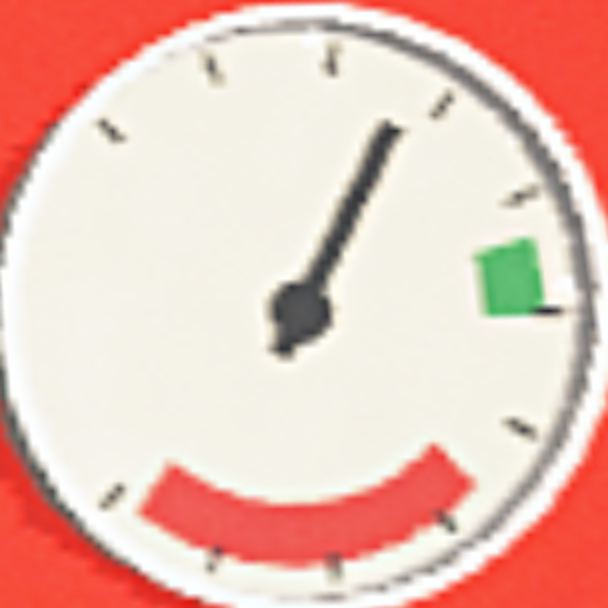

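Measured: yaw -11.0°, ridge at (0.4988, -0.0679), needle about 1.22. The needle therefore needs about 1.0 rad, or 24.5 mm of rim. I'll turn the tool so its x lies along the compressor's x, open the fingers to 3 cm and go above the ridge.

Call:
carry_out(
  claw=[3, 3, 3, 3, 3, 3, 3, 3, 3, 3, 3, 3],
  delta_pos=[
    [0, 0, 1],
    [0, 0, 1],
    [0, 0, 1],
    [0, 0, 1],
    [0, 0, 1],
    [0, 0, 1],
    [0, 0, 1],
    [0, 0, 1],
    [0, 0, 1],
    [0, 0, 1],
    [0, 0, 1],
    [0, 0, 0],
  ],
  angular=[
    [0, 0, 0.1453],
    [0, 0, 0.1453],
    [0, 0, 0.1453],
    [0, 0, 0.1453],
    [0, 0, 0.1453],
    [0, 0, 0.1453],
    [0, 0, 0.1453],
    [0, 0, 0.1453],
    [0, 0, 0.1453],
    [0, 0, 0.1453],
    [0, 0, 0.1453],
    [0, 0, 0],
  ],
)

```text
clock: 5.9
position: [0.4983, -0.0236, 0.2657]
ee_rot: [3.125, -0.307, -0.003]
force: [0.6, -0.3, 0.4]
width: 0.326
gripper_force: 0.0
```

Call:
carry_out(
  claw=[3, 3, 3, 3, 3, 3],
  delta_pos=[
    [0.2, 1.0, 0.5],
    [0.2, 1.0, 0.5],
    [0.2, 1.0, 0.5],
    [0.2, 1.3, 0.5],
    [0, 0, 0],
    [0, 0, 0],
  ],
  angular=[
    [0, 0, 0],
    [0, 0, 0],
    [0, 0, 0],
    [0, 0, 0],
    [0, 0, 0],
    [0, 0, 0],
  ],
)

```text
clock: 6.5
position: [0.4985, -0.0683, 0.2469]
ee_rot: [-3.126, 0.304, -0.0]
force: [0.8, 0.5, 0.7]
width: 0.327
gripper_force: 0.0
```

```bash
cat >> h.py <<'E'
Q=np.array([0.5496,-0.0167,-0.1927])
def loc(w):
    c,s=np.cos(Q[2]),np.sin(Q[2]); d=np.array(w[:2])-Q[:2]
    return np.array([c*d[0]+s*d[1],-s*d[0]+c*d[1],w[2]-.15])*1e3
def st():
    s=arm.observe(); M=R.from_rotvec(s["ee_rot"]).as_matrix()
    print("t",s["clock"],"tcp on deck mm",loc(s["position"]).round(2),"tool x yaw rel deg",np.degrees(np.arctan2(M[1,0],M[0,0])-Q[2]).round(2),"tool z",M[:,2].round(4),"F",np.round(s["force"],2),"w",np.round(s["width"]*91.8,1),"g",s["gripper_force"],"q7",s["joints"][6].round(2))
E
python3 - <<'E'
from h import *
st()
p=arm.get_image("wrist")
for l,z in (("guard_ridge",.176),("gauge_center",.1646),("wheel_rim",.157)):
    for r in arm.place_of(l,p)[:2]: print(l,round(r["conf"],2),loc(atz(p,r["centre"],z)).round(1))
save(p,"pics/f.png",s=1.0)
E
```

```text
t 6.5 tcp on deck mm [-40.26 -60.47  96.94] tool x yaw rel deg -0.08 tool z [ 4.e-04  4.e-04 -1.e+00] F [0.8  0.45 0.72] w 30.0 g 0.0 q7 -1.31
guard_ridge 0.57 [-42.4 -59.1  26. ]
guard_ridge 0.4 [73.7 74.3 26. ]
gauge_center 0.66 [75.  80.2 14.6]
gauge_center 0.65 [ 1.5 -3.3 14.6]
```

View pics/f.png

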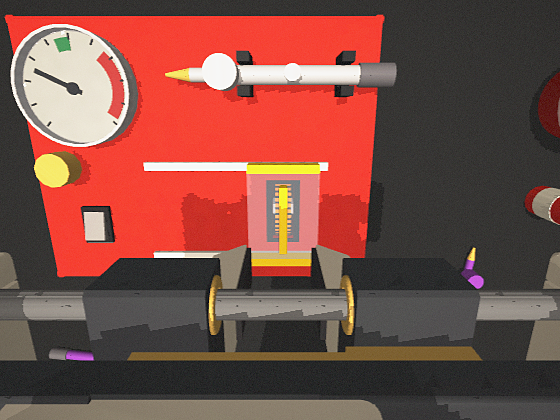

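The view looks along the compressor's x with the gauge upright at (72,88). The open fingers (columns about 250 and 315) straddle the ridge at column 284, so I'll descend and grip lightly.

Call:
carry_out(
  claw=[3, 3, 3, 3, 3, 3, 3, 3, 3],
  delta_pos=[
    [0, 0, 1.5],
    [0, 0, 1.5],
    [0, 0, 1.5],
    [0, 0, 1.5],
    [0, 0, 0.8],
    [0, 0, 0.6],
    [0, 0, 0.4],
    [0, 0, 0],
    [0, 0, 0],
  ],
  angular=[
    [0, 0, 0],
    [0, 0, 0],
    [0, 0, 0],
    [0, 0, 0],
    [0, 0, 0],
    [0, 0, 0],
    [0, 0, 0],
    [0, 0, 0],
    [0, 0, 0],
  ],
)

```text
clock: 7.6
position: [0.4988, -0.0677, 0.1691]
ee_rot: [-3.127, 0.304, -0.001]
force: [0.2, -0.5, 0.4]
width: 0.329
gripper_force: 0.0
```

Call:
carry_out(
  claw=[2, 1.5, 1, 0.5, 0.5, 0.5, 0.5],
  delta_pos=[
    [0, 0, 0],
    [0, 0, 0],
    [0, 0, 0],
    [0, 0, 0],
    [0, 0, 0],
    [0, 0, 0],
    [0, 0, 0],
  ],
  angular=[
    [0, 0, 0],
    [0, 0, 0],
    [0, 0, 0],
    [0, 0, 0],
    [0, 0, 0],
    [0, 0, 0],
    [0, 0, 0],
  ],
  force=5,
)

```text
clock: 8.3
position: [0.4986, -0.0678, 0.1688]
ee_rot: [3.127, -0.304, 0.0]
force: [0.3, -1.9, 2.7]
width: 0.062
gripper_force: 5.0
```

```bash
python3 -c "
from h import *
st()"
```

```text
t 8.3 tcp on deck mm [-40.28 -59.93  18.83] tool x yaw rel deg -0.06 tool z [ 2.e-04 -1.e-04 -1.e+00] F [ 0.34 -1.92  2.67] w 5.7 g 5.0002471357584 q7 -1.2
```

The ridge is gripped with 5 N at 5.7 mm opening, matching its 6 mm thickness. Now I'll slide the guard open along tool -y.

Call:
carry_out(
  claw=[0.5, 0.5, 0.5, 0.5, 0.5, 0.5, 0.5, 0.5, 0.5, 0.5, 0.5, 0.5, 0.5, 0.5, 0.5, 0.5, 0.5, 0.5],
  delta_pos=[
    [0, -0.2, 0],
    [0, -0.4, 0],
    [0, -0.5, 0],
    [0, -0.5, 0],
    [0, -0.5, 0],
    [0, -0.5, 0],
    [0, -0.5, 0],
    [0, -0.5, 0],
    [0, -0.5, 0],
    [0, -0.5, 0],
    [0, -0.5, 0],
    [0, -0.5, 0],
    [0, -0.5, 0],
    [0, -0.4, 0],
    [0, -0.3, 0],
    [0, -0.15, 0],
    [0, 0, 0],
    [0, 0, 0],
  ],
  angular=[
    [0, 0, 0],
    [0, 0, 0],
    [0, 0, 0],
    [0, 0, 0],
    [0, 0, 0],
    [0, 0, 0],
    [0, 0, 0],
    [0, 0, 0],
    [0, 0, 0],
    [0, 0, 0],
    [0, 0, 0],
    [0, 0, 0],
    [0, 0, 0],
    [0, 0, 0],
    [0, 0, 0],
    [0, 0, 0],
    [0, 0, 0],
    [0, 0, 0],
  ],
)

```text
clock: 10.1
position: [0.5118, -0.0008, 0.1688]
ee_rot: [3.125, -0.305, 0.0]
force: [-1.3, -6.9, 3.8]
width: 0.061
gripper_force: 5.0
```

```bash
python3 -c "
from h import *
st()"
```

```text
t 10.1 tcp on deck mm [-40.18   8.33  18.8 ] tool x yaw rel deg -0.12 tool z [ 1.0e-04 -2.1e-03 -1.0e+00] F [-1.33 -6.94  3.84] w 5.6 g 5.000227186828852 q7 -1.33
```

The reading is 68.3 mm with about 7 N of resistance at the end, consistent with the stop. I'll release, lift and look at the wheel and gauge.

Call:
carry_out(
  claw=[1, 2, 3, 3, 3, 3, 3, 3, 3, 3, 3],
  delta_pos=[
    [0, 0, 0],
    [0, 0, 0],
    [0, 0, 0],
    [0, 0, -1],
    [0, 0, -1.5],
    [0, 1.5, -1.5],
    [0, 2, -1.5],
    [0, 2, -1.5],
    [0, 1.4, -0.8],
    [0, 0, 0],
    [0, 0, 0],
  ],
  angular=[
    [0, 0, 0],
    [0, 0, 0],
    [0, 0, 0],
    [0, 0, 0],
    [0, 0, 0],
    [0, 0, 0],
    [0, 0, 0],
    [0, 0, 0],
    [0, 0, 0],
    [0, 0, 0],
    [0, 0, 0],
  ],
)

```text
clock: 11.2
position: [0.4985, -0.0672, 0.2466]
ee_rot: [-3.126, 0.305, 0.0]
force: [0.4, -0.1, -0.5]
width: 0.324
gripper_force: 0.0
```

```bash
cat >> h.py <<'E'
def rect(p,z,cx=50,cy=80,h=38,n=4):
    c,s=np.cos(Q[2]),np.sin(Q[2])
    g=np.arange(-h,h,1/n); X,Y=np.meshgrid(cx+g,cy-g); X,Y=X/1e3,Y/1e3
    w=np.stack([Q[0]+c*X-s*Y,Q[1]+s*X+c*Y,np.full_like(X,z)],-1)
    T=np.linalg.inv(p["T"]); u=(w@T[:3,:3].T+T[:3,3])@p["mtx"].T; u=(u[...,:2]/u[...,2:]).astype(np.float32)
    return cv2.remap(p["frame"],u[...,0],u[...,1],cv2.INTER_LINEAR)
def gauge(p,cx=50,cy=80):
    for _ in range(3):   # recentre on the dark hub
        r=rect(p,.1646,cx,cy); n=r.shape[0]/2; d=(r.sum(2)<250)
        k=cv2.erode(d.astype(np.uint8),np.ones((9,9))); y,x=np.nonzero(k)
        m=(abs(x-n)<40)&(abs(y-n)<40)
        if m.sum()<3: break
        cx+=(x[m].mean()-n)/4; cy-=(y[m].mean()-n)/4
    r=rect(p,.1646,cx,cy); h=cv2.cvtColor(r,cv2.COLOR_RGB2HSV)
    def ang(m,lo,hi):
        y,x=np.nonzero(m); x=(x-n)/4;y=-(y-n)/4; q=np.hypot(x,y); q=(q>lo)&(q<hi)
        return int(q.sum()),round(float((3*np.pi/4-np.arctan2(y[q].mean(),x[q].mean()))),3)
    print("hub",round(cx,1),round(cy,1),"needle",ang(r.sum(2)<250,10,24),"green",ang((h[...,0]>45)&(h[...,0]<85)&(h[...,1]>100),15,36))
    return r
E
python3 - <<'E'
from h import *
st()
p=arm.get_image("wrist")
g=gauge(p)
w=rect(p,.154,-40,-60,38,4)
cv2.imwrite("pics/g.png",cv2.resize(np.hstack([g,w])[:,:,::-1],None,fx=1.3,fy=1.3))
for r in arm.place_of("wheel_rim",p)[:2]: print(r["conf"],loc(atz(p,r["centre"],.157)))
for r in arm.place_of("guard_ridge",p)[:2]: print(r["conf"],loc(atz(p,r["centre"],.176)))
E
```

```text
t 11.2 tcp on deck mm [-40.48 -59.3   96.61] tool x yaw rel deg -0.1 tool z [ 1.e-04  1.e-03 -1.e+00] F [ 0.36 -0.08 -0.48] w 29.8 g 0.0 q7 -1.31
hub 49.7 79.3 needle (551, 1.241) green (953, 2.291)
0.62 [-41.87322027 -60.25814788   7.        ]
0.56 [-40.20165626  10.0369985   26.        ]
```

View pics/g.png

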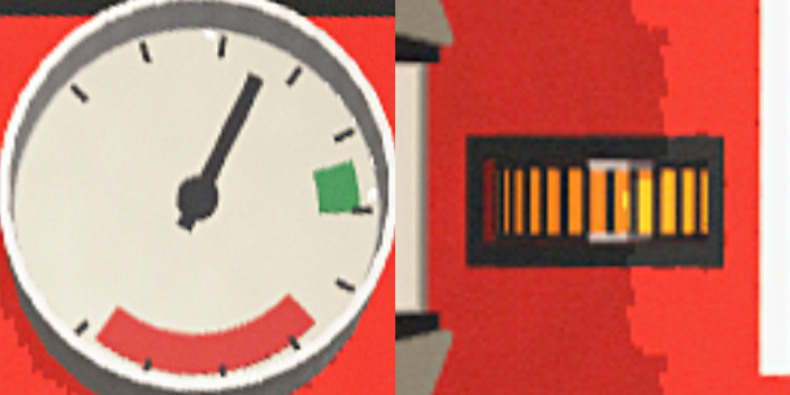

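The guard is open (ridge at y = +10.0, i.e. 70 mm) and the wheel slot is centred at about (-39.6, -60.9). The needle is at about 1.2, so roughly 24 mm of rim remains. I'll close the fingers and come down to just above the rim's front half.

Call:
carry_out(
  claw=[1, 0, 0, 0, 0, 0, 0, 0, 0, 0, 0, 0, 0],
  delta_pos=[
    [-0.6, 0.16, 0],
    [0, 0, 1],
    [0, 0, 1.5],
    [0, 0, 1.5],
    [0, 0, 1.5],
    [0, 0, 1.2],
    [0, 0, 0.8],
    [0, 0, 0.6],
    [0, 0, 0.3],
    [0, 0, 0.2],
    [0, 0, 0],
    [0, 0, 0],
    [0, 0, 0],
  ],
  angular=[
    [0, 0, 0],
    [0, 0, 0],
    [0, 0, 0],
    [0, 0, 0],
    [0, 0, 0],
    [0, 0, 0],
    [0, 0, 0],
    [0, 0, 0],
    [0, 0, 0],
    [0, 0, 0],
    [0, 0, 0],
    [0, 0, 0],
    [0, 0, 0],
  ],
  force=10,
)

```text
clock: 12.65
position: [0.4926, -0.0675, 0.161]
ee_rot: [-3.127, 0.303, -0.001]
force: [-0.7, -0.1, -0.0]
width: 0.005
gripper_force: 0.0
```

```bash
python3 -c "
from h import *
st()"
```

```text
t 12.65 tcp on deck mm [-46.16 -60.8   11.02] tool x yaw rel deg -0.05 tool z [ 6.e-04  1.e-04 -1.e+00] F [-0.68 -0.1  -0.03] w 0.5 g 0.0 q7 -1.19
```

Call:
carry_out(
  claw=[0, 0, 0, 0],
  delta_pos=[
    [0, 0, 0.1],
    [0, 0, 0.05],
    [0, 0, 0],
    [0, 0, 0],
  ],
  angular=[
    [0, 0, 0],
    [0, 0, 0],
    [0, 0, 0],
    [0, 0, 0],
  ],
)

```text
clock: 13.05
position: [0.4924, -0.0675, 0.1592]
ee_rot: [-3.127, 0.304, 0.0]
force: [0.4, -0.4, 0.2]
width: 0.005
gripper_force: 0.0
```

```bash
python3 -c "
from h import *
st()"
```

```text
t 13.05 tcp on deck mm [-46.38 -60.82   9.22] tool x yaw rel deg -0.05 tool z [-0.  0. -1.] F [ 0.44 -0.43  0.23] w 0.5 g 0.0 q7 -1.19
```

Call:
carry_out(
  claw=[0, 0, 0, 0, 0],
  delta_pos=[
    [0, 0, 0.1],
    [0, 0, 0.05],
    [0, 0, 0.05],
    [0, 0, 0],
    [0, 0, 0],
  ],
  angular=[
    [0, 0, 0],
    [0, 0, 0],
    [0, 0, 0],
    [0, 0, 0],
    [0, 0, 0],
  ],
)

```text
clock: 13.55
position: [0.4924, -0.0675, 0.1573]
ee_rot: [-3.127, 0.304, -0.0]
force: [-0.7, -0.0, 1.9]
width: 0.004
gripper_force: 0.9
```

Call:
carry_out(
  claw=[0, 0, 0],
  delta_pos=[
    [0, 0, 0.05],
    [0, 0, 0],
    [0, 0, 0],
  ],
  angular=[
    [0, 0, 0],
    [0, 0, 0],
    [0, 0, 0],
  ],
)

```text
clock: 13.85
position: [0.4925, -0.0675, 0.1569]
ee_rot: [-3.127, 0.304, -0.0]
force: [-2.5, 0.7, 5.5]
width: 0.009
gripper_force: 2.8
```

Call:
carry_out(
  claw=[0, 0, 0],
  delta_pos=[
    [0, 0, 0.04],
    [0, 0, 0],
    [0, 0, 0],
  ],
  angular=[
    [0, 0, 0],
    [0, 0, 0],
    [0, 0, 0],
  ],
)

```text
clock: 14.15
position: [0.4925, -0.0676, 0.1567]
ee_rot: [-3.126, 0.304, -0.0]
force: [-1.4, 0.5, 8.7]
width: 0.003
gripper_force: 4.1
```

8.7 N of press: start stroking towards the rear and check early.

Call:
carry_out(
  claw=[0, 0, 0, 0, 0],
  delta_pos=[
    [0.1, 0, 0],
    [0.1, 0, 0],
    [0.1, 0, 0],
    [0.1, 0, 0],
    [0.1, 0, 0],
  ],
  angular=[
    [0, 0, 0],
    [0, 0, 0],
    [0, 0, 0],
    [0, 0, 0],
    [0, 0, 0],
  ],
)

```text
clock: 14.65
position: [0.4967, -0.0684, 0.1565]
ee_rot: [-3.126, 0.304, 0.002]
force: [-4.5, 1.5, 9.6]
width: 0.008
gripper_force: 5.1
```

```bash
python3 -c "
from h import *
st()"
```

```text
t 14.65 tcp on deck mm [-42.07 -60.85   6.51] tool x yaw rel deg -0.06 tool z [-0.0013  0.001  -1.    ] F [-4.54  1.47  9.57] w 0.7 g 5.1354823261499405 q7 -1.18
```

Call:
carry_out(
  claw=[0, 0, 0, 0],
  delta_pos=[
    [0.1, 0, -0.01],
    [0.1, 0, 0],
    [0.1, 0, 0],
    [0.1, 0, 0],
  ],
  angular=[
    [0, 0, 0],
    [0, 0, 0],
    [0, 0, 0],
    [0, 0, 0],
  ],
)

```text
clock: 15.05
position: [0.5005, -0.0691, 0.1566]
ee_rot: [-3.126, 0.304, 0.002]
force: [-5.6, 1.9, 10.1]
width: 0.005
gripper_force: 4.9
```

Call:
carry_out(
  claw=[0, 0, 0, 0],
  delta_pos=[
    [0.1, 0, 0],
    [0.1, 0, 0],
    [0.1, 0, 0],
    [0, 0, 0],
  ],
  angular=[
    [0, 0, 0],
    [0, 0, 0],
    [0, 0, 0],
    [0, 0, 0],
  ],
)

```text
clock: 15.45
position: [0.5035, -0.0697, 0.1566]
ee_rot: [-3.126, 0.304, 0.002]
force: [-5.0, 1.6, 9.3]
width: 0.01
gripper_force: 4.7
```

```bash
python3 -c "
from h import *
st(); gauge(arm.get_image('wrist')); gauge(arm.get_image('top'))"
```

```text
t 15.45 tcp on deck mm [-35.06 -60.85   6.56] tool x yaw rel deg -0.06 tool z [-1.4e-03  9.0e-04 -1.0e+00] F [-5.01  1.56  9.3 ] w 0.9 g 4.722908064723015 q7 -1.18
hub 50.0 80.0 needle (23628, 1.023) green (0, nan)
hub 56.8 88.6 needle (1216, -0.447) green (0, nan)h.py:51: RuntimeWarning: Mean of empty slice.
  return int(q.sum()),round(float((3*np.pi/4-np.arctan2(y[q].mean(),x[q].mean()))),3)
  ret = ret.dtype.type(ret / rcount)
```

Call:
carry_out(
  claw=[0, 0, 0, 0, 0, 0, 0, 0],
  delta_pos=[
    [0, 0, -0.5],
    [0, 0, -1.5],
    [0, 0, -2],
    [0, 0, -2.5],
    [0, 0, -2],
    [0, 0, -0.5],
    [0, 0, 0],
    [0, 0, 0],
  ],
  angular=[
    [0, 0, 0],
    [0, 0, 0],
    [0, 0, 0],
    [0, 0, 0],
    [0, 0, 0],
    [0, 0, 0],
    [0, 0, 0],
    [0, 0, 0],
  ],
)

```text
clock: 16.35
position: [0.5039, -0.0695, 0.2459]
ee_rot: [-3.127, 0.303, 0.001]
force: [-0.2, 0.9, -0.8]
width: 0.002
gripper_force: 0.0
```

```bash
python3 -c "
from h import *
st(); gauge(arm.get_image('wrist'))"
```

```text
t 16.35 tcp on deck mm [-34.73 -60.61  95.93] tool x yaw rel deg -0.03 tool z [-6.e-04  3.e-04 -1.e+00] F [-0.17  0.87 -0.78] w 0.2 g 0.0 q7 -1.3
hub 49.5 79.2 needle (564, 1.697) green (962, 2.29)
```

The first stroke added 0.456 rad (1.24 to 1.70) for 11.4 mm, so there was no slip. About 0.5 rad remains, which is one more stroke of about 13 mm.

Call:
carry_out(
  claw=[0, 0, 0, 0, 0, 0, 0, 0, 0, 0],
  delta_pos=[
    [-0.6, 0, 0.5],
    [-0.6, 0, 1.0],
    [0, 0, 2],
    [0, 0, 2],
    [0, 0, 1.5],
    [0, 0, 1],
    [0, 0, 0.5],
    [0, 0, 0.2],
    [0, 0, 0],
    [0, 0, 0],
  ],
  angular=[
    [0, 0, 0],
    [0, 0, 0],
    [0, 0, 0],
    [0, 0, 0],
    [0, 0, 0],
    [0, 0, 0],
    [0, 0, 0],
    [0, 0, 0],
    [0, 0, 0],
    [0, 0, 0],
  ],
)

```text
clock: 17.4
position: [0.4928, -0.0676, 0.1599]
ee_rot: [-3.127, 0.304, -0.001]
force: [-0.0, 1.1, -0.2]
width: 0.003
gripper_force: 0.0
```

Call:
carry_out(
  claw=[0, 0, 0, 0, 0],
  delta_pos=[
    [0, 0, 0.1],
    [0, 0, 0.05],
    [0, 0, 0.05],
    [0, 0, 0],
    [0, 0, 0],
  ],
  angular=[
    [0, 0, 0],
    [0, 0, 0],
    [0, 0, 0],
    [0, 0, 0],
    [0, 0, 0],
  ],
)

```text
clock: 17.9
position: [0.4925, -0.0675, 0.1575]
ee_rot: [-3.127, 0.304, -0.0]
force: [-0.6, 0.1, 0.4]
width: 0.004
gripper_force: 0.0
```

```bash
python3 -c "
from h import *
st()"
```

```text
t 17.9 tcp on deck mm [-46.33 -60.83   7.46] tool x yaw rel deg -0.05 tool z [ 1.e-04  0.e+00 -1.e+00] F [-0.63  0.05  0.45] w 0.4 g 0.0 q7 -1.19
```

Call:
carry_out(
  claw=[0, 0, 0, 0],
  delta_pos=[
    [0, 0, 0.04],
    [0, 0, 0.03],
    [0, 0, 0],
    [0, 0, 0],
  ],
  angular=[
    [0, 0, 0],
    [0, 0, 0],
    [0, 0, 0],
    [0, 0, 0],
  ],
)

```text
clock: 18.3
position: [0.4926, -0.0676, 0.157]
ee_rot: [-3.127, 0.304, -0.0]
force: [-1.3, -0.1, 5.1]
width: 0.005
gripper_force: 2.6
```

Call:
carry_out(
  claw=[0, 0, 0],
  delta_pos=[
    [0, 0, 0.04],
    [0, 0, 0],
    [0, 0, 0],
  ],
  angular=[
    [0, 0, 0],
    [0, 0, 0],
    [0, 0, 0],
  ],
)

```text
clock: 18.6
position: [0.4926, -0.0676, 0.1567]
ee_rot: [-3.126, 0.304, -0.0]
force: [-2.4, 0.5, 7.6]
width: 0.004
gripper_force: 3.9
```

Call:
carry_out(
  claw=[0, 0, 0, 0, 0],
  delta_pos=[
    [0.1, 0, 0],
    [0.1, 0, 0],
    [0.1, 0, 0],
    [0.1, 0, 0],
    [0.1, 0, -0.01],
  ],
  angular=[
    [0, 0, 0],
    [0, 0, 0],
    [0, 0, 0],
    [0, 0, 0],
    [0, 0, 0],
  ],
)

```text
clock: 19.1
position: [0.4966, -0.0684, 0.1566]
ee_rot: [-3.126, 0.304, 0.002]
force: [-5.8, 2.1, 9.2]
width: 0.006
gripper_force: 4.7
```

```bash
python3 -c "
from h import *
st()"
```

```text
t 19.1 tcp on deck mm [-42.15 -60.88   6.59] tool x yaw rel deg -0.06 tool z [-0.0015  0.001  -1.    ] F [-5.77  2.14  9.2 ] w 0.5 g 4.6574511006474495 q7 -1.19
```

Call:
carry_out(
  claw=[0, 0, 0, 0, 0],
  delta_pos=[
    [0.1, 0, 0],
    [0.1, 0, 0],
    [0.1, 0, 0],
    [0.1, 0, 0],
    [0, 0, 0],
  ],
  angular=[
    [0, 0, 0],
    [0, 0, 0],
    [0, 0, 0],
    [0, 0, 0],
    [0, 0, 0],
  ],
)

```text
clock: 19.6
position: [0.5006, -0.0691, 0.1566]
ee_rot: [-3.126, 0.304, 0.002]
force: [-4.0, 1.0, 9.3]
width: 0.006
gripper_force: 4.6
```

Call:
carry_out(
  claw=[0, 0, 0, 0, 0, 0, 0],
  delta_pos=[
    [0.1, 0, 0],
    [0.1, 0, 0],
    [0.1, 0, 0],
    [0.1, 0, 0],
    [0.04, 0, 0],
    [0, 0, 0],
    [0, 0, 0],
  ],
  angular=[
    [0, 0, 0],
    [0, 0, 0],
    [0, 0, 0],
    [0, 0, 0],
    [0, 0, 0],
    [0, 0, 0],
    [0, 0, 0],
  ],
)

```text
clock: 20.3
position: [0.5048, -0.07, 0.1566]
ee_rot: [-3.126, 0.304, 0.002]
force: [-4.5, 0.9, 8.8]
width: 0.004
gripper_force: 4.6
```

Call:
carry_out(
  claw=[0, 0, 0, 0, 0, 0, 0, 0],
  delta_pos=[
    [0, 0, -0.5],
    [0, 0, -1.5],
    [0, 0, -2],
    [0, 0, -2.5],
    [0, 0, -2],
    [0, 0, -0.5],
    [0, 0, 0],
    [0, 0, 0],
  ],
  angular=[
    [0, 0, 0],
    [0, 0, 0],
    [0, 0, 0],
    [0, 0, 0],
    [0, 0, 0],
    [0, 0, 0],
    [0, 0, 0],
    [0, 0, 0],
  ],
)

```text
clock: 21.1
position: [0.5053, -0.0698, 0.2459]
ee_rot: [-3.127, 0.303, 0.001]
force: [-0.4, -0.7, 0.1]
width: 0.005
gripper_force: 0.0
```

```bash
python3 -c "
from h import *
st(); p=arm.get_image('wrist'); g=gauge(p); cv2.imwrite('pics/h.png',cv2.resize(np.hstack([g,rect(p,.154,-40,-25,38)])[:,:,::-1],None,fx=1.2,fy=1.2))
for r in arm.place_of('guard_ridge',p)[:2]: print(r['conf'],loc(atz(p,r['centre'],.176)))"
```

```text
t 21.1 tcp on deck mm [-33.35 -60.6   95.92] tool x yaw rel deg -0.03 tool z [-6.e-04  3.e-04 -1.e+00] F [-0.36 -0.73  0.05] w 0.4 g 0.0 q7 -1.29
hub 49.5 79.2 needle (562, 2.188) green (833, 2.3)
```

View pics/h.png

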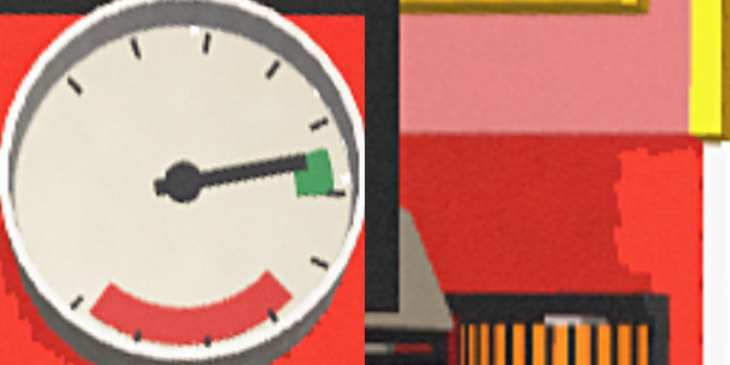

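The needle reads about 2.19, or about 2.15 allowing for the bias I see on the green mark. Either value is inside the 2.04–2.36 band, and the picture agrees, with the needle ending on the green. Next I'll go back to the ridge and shut the guard.

Call:
carry_out(
  claw=[1, 2, 3, 3, 3, 3, 3, 3, 3, 3, 3, 3, 3],
  delta_pos=[
    [-0.67, -2, 0],
    [0, -2, 0],
    [0, -2, 0],
    [0, -0.96, 0],
    [0, 0, 1],
    [0, 0, 1.5],
    [0, 0, 1.5],
    [0, 0, 1.5],
    [0, 0, 1],
    [0, 0, 0.7],
    [0, 0, 0.5],
    [0, 0, 0],
    [0, 0, 0],
  ],
  angular=[
    [0, 0, 0],
    [0, 0, 0],
    [0, 0, 0],
    [0, 0, 0],
    [0, 0, 0],
    [0, 0, 0],
    [0, 0, 0],
    [0, 0, 0],
    [0, 0, 0],
    [0, 0, 0],
    [0, 0, 0],
    [0, 0, 0],
    [0, 0, 0],
  ],
)

```text
clock: 22.5
position: [0.5127, -0.0006, 0.1697]
ee_rot: [-3.127, 0.304, -0.001]
force: [-0.3, 1.0, 0.2]
width: 0.33
gripper_force: 0.0
```

Call:
carry_out(
  claw=[2, 1.5, 1, 0.5, 0.5, 0.5, 0.5],
  delta_pos=[
    [0, 0, 0],
    [0, 0, 0],
    [0, 0, 0],
    [0, 0, 0],
    [0, 0, 0],
    [0, 0, 0],
    [0, 0, 0],
  ],
  angular=[
    [0, 0, 0],
    [0, 0, 0],
    [0, 0, 0],
    [0, 0, 0],
    [0, 0, 0],
    [0, 0, 0],
    [0, 0, 0],
  ],
  force=5,
)

```text
clock: 23.2
position: [0.5124, -0.001, 0.1695]
ee_rot: [3.126, -0.304, 0.0]
force: [-0.6, -3.0, 2.5]
width: 0.068
gripper_force: 5.0
```

```bash
python3 -c "
from h import *
st()"
```

```text
t 23.2 tcp on deck mm [-39.53   8.25  19.54] tool x yaw rel deg -0.08 tool z [ 1.e-04 -5.e-04 -1.e+00] F [-0.58 -3.    2.46] w 6.3 g 5.000316984951496 q7 -1.33
```

Call:
carry_out(
  claw=[0.5, 0.5, 0.5, 0.5, 0.5, 0.5, 0.5, 0.5, 0.5, 0.5, 0.5, 0.5, 0.5, 0.5, 0.5, 0.5, 0.5, 0.5],
  delta_pos=[
    [0, 0.2, 0],
    [0, 0.4, 0],
    [0, 0.5, 0],
    [0, 0.5, 0],
    [0, 0.5, 0],
    [0, 0.5, 0],
    [0, 0.5, 0],
    [0, 0.5, 0],
    [0, 0.5, 0],
    [0, 0.5, 0],
    [0, 0.5, 0],
    [0, 0.5, 0],
    [0, 0.5, 0],
    [0, 0.4, 0],
    [0, 0.3, 0],
    [0, 0.15, 0],
    [0, 0, 0],
    [0, 0, 0],
  ],
  angular=[
    [0, 0, 0],
    [0, 0, 0],
    [0, 0, 0],
    [0, 0, 0],
    [0, 0, 0],
    [0, 0, 0],
    [0, 0, 0],
    [0, 0, 0],
    [0, 0, 0],
    [0, 0, 0],
    [0, 0, 0],
    [0, 0, 0],
    [0, 0, 0],
    [0, 0, 0],
    [0, 0, 0],
    [0, 0, 0],
    [0, 0, 0],
    [0, 0, 0],
  ],
)

```text
clock: 25.0
position: [0.499, -0.0693, 0.1695]
ee_rot: [3.126, -0.304, 0.0]
force: [-0.9, 0.3, 5.5]
width: 0.065
gripper_force: 5.0
```

```bash
python3 -c "
from h import *
st()"
```

```text
t 25.0 tcp on deck mm [-39.62 -61.34  19.5 ] tool x yaw rel deg -0.07 tool z [ 1.e-04 -7.e-04 -1.e+00] F [-0.93  0.29  5.48] w 5.9 g 5.00072680413723 q7 -1.2
```

Call:
carry_out(
  claw=[0.5, 0.5, 0.5, 0.5],
  delta_pos=[
    [0, 0.1, 0],
    [0, 0.05, 0],
    [0, 0, 0],
    [0, 0, 0],
  ],
  angular=[
    [0, 0, 0],
    [0, 0, 0],
    [0, 0, 0],
    [0, 0, 0],
  ],
)

```text
clock: 25.4
position: [0.4989, -0.0698, 0.1695]
ee_rot: [-3.126, 0.303, -0.0]
force: [-0.4, 3.0, 6.2]
width: 0.062
gripper_force: 5.0
```

Call:
carry_out(
  claw=[1, 2, 3, 3, 3, 3, 3, 3, 3, 3, 3, 3],
  delta_pos=[
    [0, 0, 0],
    [0, 0, 0],
    [0, 0, 0],
    [0, 0, 0],
    [0, 0, -1],
    [0, 0, -1.5],
    [0, 0, -2],
    [0, 0, -2],
    [0, 0, -2],
    [0, 0, -0.5],
    [0, 0, 0],
    [0, 0, 0],
  ],
  angular=[
    [0, 0, 0],
    [0, 0, 0],
    [0, 0, 0],
    [0, 0, 0],
    [0, 0, 0],
    [0, 0, 0],
    [0, 0, 0],
    [0, 0, 0],
    [0, 0, 0],
    [0, 0, 0],
    [0, 0, 0],
    [0, 0, 0],
  ],
)

```text
clock: 26.6
position: [0.4984, -0.0699, 0.2589]
ee_rot: [-3.127, 0.303, 0.001]
force: [-0.1, -0.5, 0.3]
width: 0.328
gripper_force: 0.0
```

```bash
python3 -c "
from h import *
st(); p=arm.get_image('wrist'); gauge(p); save(p,'pics/i.png')
for r in arm.place_of('guard_ridge',p)[:2]: print(r['conf'],loc(atz(p,r['centre'],.176)))"
```

```text
t 26.6 tcp on deck mm [-40.07 -62.04 108.88] tool x yaw rel deg -0.04 tool z [-7.e-04  3.e-04 -1.e+00] F [-0.15 -0.46  0.3 ] w 30.1 g 0.0 q7 -1.32
hub 49.6 79.2 needle (537, 2.187) green (823, 2.296)
0.68 [-40.48010915 -57.01683244  26.        ]
```

View pics/i.png

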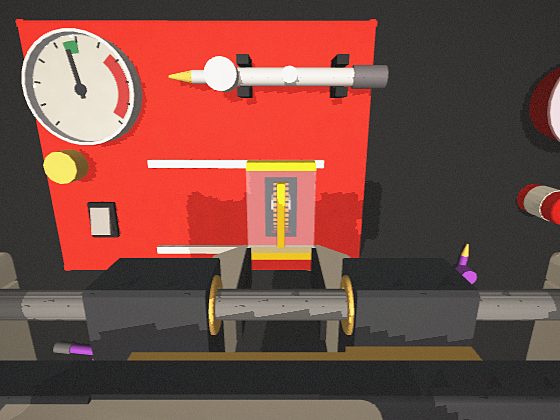

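The guard is back over the wheel, with the ridge at column 281 over the slot centre at 281. The needle is still on the green at (72,50), and the airbrush and cup are undisturbed. I'll do one numeric check of the ridge, then hand in.

```bash
python3 -c "
from h import *
p=arm.get_image('wrist'); r=rect(p,.176,-40,-60,20,4).astype(int); m=(r[...,0]>180)&(r[...,1]>150)&(r[...,2]<90)
m[:,:]&=True; y,x=np.nonzero(m[40:120,60:150]); yy=-60+20-(np.median(y)+40)/4; print('ridge y',yy)
s=rect(p,.150,-40,-60,20,4).sum(2)
if -63<yy<-57.5: print(arm.sign_off())
"
```

```text
ridge y -60.5
the job is handed in; nothing more can be done
None
```

I slid the guard fully open, rolled the wheel until the needle read about 2.19 rad (green is 2.04 to 2.36), and slid the guard shut again to within about 1 mm; wheel presses I read stayed near 11 N, nothing else looked disturbed in the last picture, and the job is handed in (no verdict returned).

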